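# Square up a hat-stand post

### The arm

A 7-joint arm with a two-finger parallel gripper is mounted at the origin on the work surface. World frame = base frame: x ahead of the robot, y to its left, z up, the work surface at z = 0. Lengths are in m, angles in rad, forces in N, time in s.
With the tool pointing down it reaches from about 0.425 to 0.925 m from the base axis. Payload 6.8 kg.
Tool frame: the origin (TCP) lies midway between the tips of the shut fingers; the grasp point (between the pads) lies 19 mm behind it; z points along the fingers, y is the line along which they close (so a half turn about z gives the same grasp; the last joint's range is limited). The gripper opens to 85 mm and grips with 20 to 120 N. Pads are 22 mm wide; open, the fingers measure 114 mm over their backs; the gripper's body (76 mm by 85 mm) begins 54 mm behind the grasp point. The pads swing forward as they close: fully open they stand 13 mm farther back than shut.
Start: joints at [-1.265, 0.477, 0.022, 1.555, -0.011, 1.109, -0.083], TCP at [0.271, 0.618, 0.231] pointing down, gripper open.
Joint ranges: [-2.96, 2.96], [-0.34, 2.1], [-1.41, 1.46], [0.24, 2.44], [-1.37, 4.51], [0.17, 1.92], [-2.96, 2.96]. Speed limits (rad/s): [2.39, 2.39, 3.14, 3.14, 3.14, 3.14, 3.14].

### API

Orientations are given as a rotation vector (axis times angle).
In Python, from bench import r gives the robot as it stands. The module is installed in compiled form; this text tells all that it offers.
- The arm moves only by the tool apply_moves, never from a script. Its argument "rows" is a list of rows, each a list of 6 numbers: the shift along the tool's x, y, z scaled (see below), then the turn, a rotation vector about the tool's x, y, z scaled (see below). A call has 1 to 5 rows; each row is the pose to reach, as a shift and turn from the pose commanded when the call began, along the tool's axes at that moment; what a row does not reach only later rows make up. The controller multiplies each number of a shift by 0.25 m and each number of a turn by 90 degrees. A row lasts 1/8 s, in which the tool goes at most 62.5 mm and 10.7 degrees, less where a joint would pass 70% of its speed; a pose out of reach is approached as far as the arm can. A call with a number of a shift or a turn outside -1 to 1 is refused whole. A call with a gripper value outside its range is refused whole. "claw" is the opening, from 0 (shut) to 1 (fully open), set as the call begins (left out, the last holds). The fingers move at their own pace and stop on an object; "newtons" is the grip in N (left out, the last holds). Time passes only in rows, so rows that repeat a pose let the fingers close. It gives the time, the measured TCP pose, the force, the opening and the grip force at its end, in the units of the state.
- r.get_obs(): the state, without advancing time (a new reading comes with each control period).
- r.grab_frame(name): name is "scene" or "top"; returns a dict with "pixels" (420x560x3 uint8, red, green, blue), "intrinsics" (3x3 intrinsics, pixels), "dist" ([k1, k2, p1, p2, k3] as OpenCV has them; the pictures are not rectified), "eye" and "attitude" of the camera in the world. Camera axes: x right, y up, looking along -z (the intrinsics and any distortion apply to the point x, -y, -z); pixel columns grow to the right and rows downward; lengths in m; the calibration is good to about 2 mm. A picture is of the moment at which its call begins. There is no depth.
- r.hand_in(): hands the job in; it is judged then, once.
Trained networks look in a picture, given as the dict that the camera call returned (one of the last four; its "shot" number tells which), for a name from the list of things; names that differ only in an ending like _2 or _b are one class to them, and where a whole thing is asked for, a point or a joint stands for the part that bears it (a point fixed in the world has none). Each returns a list of dicts, best first, with "conf" (0 to 1); they miss things now and then, are a little off and sometimes report something else, mostly with a low value. They report only what shows in the picture. A call takes as long as a camera call. They do not tell look-alikes from the thing itself.
- r.search_frame(picture, thing): "rect" ([left, top, width, height] in pixels, round what is visible of it).
- r.outline_of(picture, thing): "pixels" (420x560 bool, what is visible of it) and "rect" ([left, top, width, height] in pixels, round what is visible of it).
- r.landmark_of(picture, thing): "point" ([column, row] in pixels: a listed point, or the origin of a listed thing).
The state is a dict: "clock": time; "joints": joint angles; "qvel": joint speeds; "tau": joint torques, N m; "tcp_pos": TCP position; "orientation": TCP orientation; "contact_force": force on the tool from outside, world axes, zero at the start; "moment": the same for the moment, N m; "grip_width": finger opening in m; "gripper_force": force on a finger pad.
Only numpy, scipy, OpenCV 4.12 (cv2) and the standard library are available. Lean on these libraries where they do the work, as an engineer would, in place of code of your own. Each camera call takes 0.05 s, during which the arm holds its last target. There are 200 camera calls.

### The job

Stand the tall square-sectioned wooden post upright in the square socket of the hat-stand base, fully home, and let go of it. Then take the wooden try square by its upright blade and press it into the corner between the long free part of the base and the post, foot flat on the base along its middle line and heel and blade edge flat against the post, so that it bears firmly on both. The job finishes while the robot is still gripping the square and pressing it there; leave everything else on the bench where it is.

Things in the scene. Friction and masses are not known exactly. Their poses are not given: they have to be found in the camera images.
- base: The hat-stand base: a brown wooden block 220 mm (its x) by 100 mm (its y) by 45 mm high, fixed to the bench; origin at the centre of its underside, z up. The square socket is near its +x end; the free part is the length on the -x side of the socket.
- base_hole0 (a point): Centre of the mouth of the base's square socket, on the base's top face, 60 mm from the base's centre along its +x. The socket is 29.5 mm square, sides along the base's x and y, 40 mm deep (its floor is 5 mm above the bench), with a slightly bevelled mouth.
- post: The post: pale wooden bar 28 x 28 mm, 130 mm long, bevelled foot, standing loose on the bench at the start; origin at the centre of its foot, z up its length, x and y square to its sides. Any quarter turn fits the socket. Home, it stands 90 mm out of the base, foot 5 mm above the bench; its side facing the base's free part is then 46 mm from the base's centre along the base's x. 80 g.
- square: Wooden try square, standing loose on its foot, blade upright: dark foot 100 (its x) x 28 (y) x 22 mm high; pale blade 36 mm wide (x), 10 mm thick (y), centred at x = +32 mm, y = 0, its top 160 mm above the foot's underside. Blade edge and foot end are flush at x = +50 mm (the heel face). Origin at the centre of the foot's underside, z up. 150 g. Wood rubs on wood (friction up to 1.2).
- square_heel (a point): The square's outer corner: middle of the lower edge of the heel face, 50 mm from the square's origin along its +x, at the height of the foot's underside.
- dowel: Bystander: round pale dowel, diameter 26 mm, 120 mm high, standing on the bench; origin at the centre of its foot.
- offcut: Bystander: pale wooden offcut block 34 x 34 mm, 55 mm high, standing; origin at the centre of its underside.
- spool: Bystander: white thread spool, diameter 40 mm, 50 mm high, standing; origin at the centre of its underside.
- glue: Bystander: closed jar, diameter 52 mm, 85 mm high; origin at the centre of its underside.
- hoop: Bystander: flat hoop lying on the bench, outer diameter 124 mm, 12 mm high; origin at its centre, underside.
- screwdriver: Bystander: screwdriver with wooden handle, lying on the bench along its x, about 30 mm high; origin on its underside.
- pencil: Bystander: pencil lying on the bench, 172 mm by 8 mm by 8 mm, along its x; origin at the middle of its underside.
Things that resemble listed ones, but are neither listed nor needed, are in the scene too. What is shaped like the base but green or purple is not meant.

How it is judged:
By the outcome, as a careful person would: the job done as asked, in the order asked, and still so for the second after the job is handed in, while the arm keeps its last pose, push and grip.
It also fails if it takes over 67 s, if anything falls off the work surface, if the arm or the gripper's body presses on something with over 40 N, if the wrist force passes 120 N, or if a joint passes its speed limit or range.

## Working session

There is one attempt and no reset: what is moved stays moved. The work goes in short steps, Python scripts to look and compute and a tool call to move; the robot and the scene stay as the last step left them, time stands still between calls to the robot, and variables do not carry over. Pictures are saved under pics/ and viewed, at most 12 in all, crops included, and the job is handed in when it is done.

Besides the shell and the picture viewer there is one more tool, called after "Emit:" as name(argument=value, ...), one argument or row to a line, values as JSON. apply_moves: Moves the arm, as the interface text tells. Its arguments: {"type":"object","properties":{"rows":{"type":"array","items":{"type":"array","items":{"type":"number"}}},"claw":{"type":"number"},"newtons":{"type":"number"}},"required":["rows"]}

```bash
mkdir -p pics
cat > h.py <<'E'
import numpy as np, cv2
from scipy.spatial.transform import Rotation as R
from bench import r
def att(p):
    a=np.array(p["attitude"],float)
    return a if a.shape==(3,3) else (R.from_rotvec(a) if a.size==3 else R.from_quat(a)).as_matrix()
def ray(p,uv):
    n=cv2.undistortPoints(np.array([[uv]],float),np.array(p["intrinsics"]),np.array(p["dist"]))[0,0]
    return att(p)@np.array([n[0],-n[1],-1.])
def onz(p,uv,z):
    d=ray(p,uv);e=np.array(p["eye"]);return e+d*(z-e[2])/d[2]
def proj(p,X):
    X=np.atleast_2d(X).astype(float)
    c=(X-np.array(p["eye"]))@att(p); c=c*[1,-1,-1]
    return cv2.projectPoints(c,np.zeros(3),np.zeros(3),np.array(p["intrinsics"]),np.array(p["dist"]))[0][:,0]
def save(p,n): cv2.imwrite(f"pics/{n}.png",p["pixels"][:,:,::-1])
E
python3 - <<'E'
from h import *
for n in("scene","top"):
    p=r.grab_frame(n);save(p,n+"0")
    print(n,p["eye"],p["attitude"],p["intrinsics"],p["dist"])
    for t,z in [("base",0),("base_hole0",.045),("post",0),("square",0),("square_heel",0),("dowel",0),("offcut",0),("glue",0)]:
        for m in r.landmark_of(p,t)[:3]: print(t,round(m["conf"],2),np.round(m["point"],1),onz(p,m["point"],z).round(3))
        if t in("base","post","square"):
            for m in r.search_frame(p,t)[:4]: print("  rect",round(m["conf"],2),np.round(m["rect"]))
o=r.get_obs();print(o)
E
```

```text
scene [ 1.05427261 -0.3337404   0.95885165] [0.56811404 0.31472266 0.98223442] [[486.9529997    0.         273.42182531]
 [  0.         486.9529997  202.55449479]
 [  0.           0.           1.        ]] [-0.10768902  0.          0.          0.          0.        ]
base 0.98 [300.5 231.9] [0.574 0.039 0.   ]
base 0.82 [321.  108.9] [ 0.263  0.316 -0.   ]
base 0.74 [103.5 177.4] [ 0.175 -0.297  0.   ]
  rect 0.78 [ 56. 141.  90.  69.]
  rect 0.73 [278.  76.  86.  55.]
base_hole0 0.69 [304.2  89.4] [0.212 0.291 0.045]
base_hole0 0.67 [ 85.3 154.7] [ 0.12  -0.314  0.045]
base_hole0 0.63 [434.1 225.8] [0.743 0.288 0.045]
post 0.57 [357.9 163.2] [ 0.478  0.282 -0.   ]
  rect 0.9 [352. 126.  20.  47.]
  rect 0.71 [114. 222.  30.  76.]
square 0.86 [129.2 280.8] [ 0.483 -0.351  0.   ]
square 0.49 [377.4 279.6] [0.767 0.114 0.   ]
  rect 0.55 [112. 222.  32.  78.]
square_heel 0.98 [140.2 257.7] [ 0.442 -0.307  0.   ]
dowel 0.79 [297.7 151.4] [0.363 0.171 0.   ]
dowel 0.59 [128.1 278.2] [ 0.476 -0.351  0.   ]
glue 0.59 [432.9 226.4] [0.728 0.315 0.   ]
top [ 0.35687384 -0.0023873   1.2910936
[... 1051 characters left out ...]
ray([-1.26511992,  0.47701017,  0.0223872 ,  1.55540874, -0.01150374,
        1.10925338, -0.08316399]), 'qvel': array([-1.17313254e-05,  3.93022983e-04, -1.95572466e-04,  8.65559646e-04,
        4.25250585e-04,  2.16008060e-03, -1.54192969e-04]), 'tau': array([ 3.78726500e-04, -5.96335316e+01,  1.60590604e+00, -2.81547439e+01,
        1.22509731e-02,  1.57085651e-03,  1.18391942e-06]), 'tcp_pos': array([0.27139247, 0.61806647, 0.23129713]), 'orientation': array([-6.45444414e-01, -3.07455753e+00, -8.04795638e-05]), 'contact_force': array([ 0.58485188, -0.35470134,  0.54854263]), 'moment': array([-0.00500158,  0.00214373,  0.0491253 ]), 'gripper_force': 0.0, 'grip_width': 0.08553653927183409}
```

View images.

View pics/scene0.png

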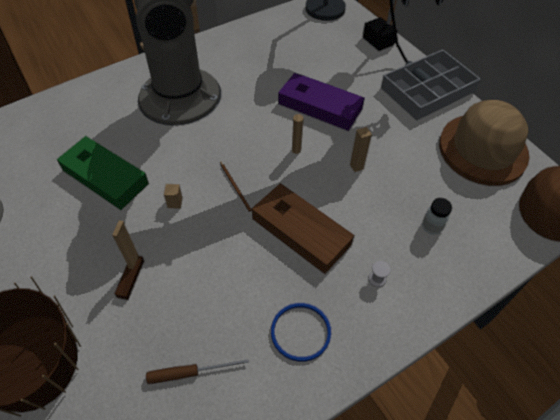

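View pics/top0.png

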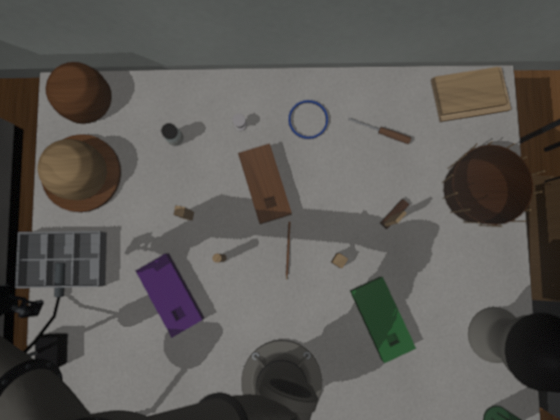

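```bash
cat >> h.py <<'E'
from scipy.optimize import minimize
def box(x0,x1,y0,y1,z0,z1): return np.array([[x,y,z] for x in(x0,x1) for y in(y0,y1) for z in(z0,z1)])
MODEL={"base":[box(-.11,.11,-.05,.05,0,.045)],"post":[box(-.014,.014,-.014,.014,0,.13)],
"square":[box(-.05,.05,-.014,.014,0,.022),box(.014,.05,-.005,.005,.022,.16)]}
def sil(p,parts,T,S=4):
    m=np.zeros((420*S//1,560*S),np.uint8)
    for b in parts:
        q=(proj(p,T(b))+.5)*S-.5
        cv2.fillConvexPoly(m,cv2.convexHull(np.round(q*16).astype(np.int32)),255,shift=4)
    return cv2.resize(m,(560,420),interpolation=cv2.INTER_AREA)/255.
def planar(v,z=0):
    c,s=np.cos(v[2]),np.sin(v[2]);M=np.array([[c,-s,0],[s,c,0],[0,0,1]])
    return lambda b:b@M.T+[v[0],v[1],z]
def mask(p,thing,guess,z=0.02,maxd=25):
    g=proj(p,guess)[0];best=None
    for m in r.outline_of(p,thing):
        l,t,w,h=m["rect"];d=np.hypot(l+w/2-g[0],t+h/2-g[1])
        if d<maxd and (best is None or m["conf"]>best[0]): best=(m["conf"],m["pixels"])
    return best
def fit(obs,thing,v0,z=0,yaws=None):
    parts=MODEL[thing]
    def cost(u):
        v=np.array([u[0]/1000,u[1]/1000,u[2]/20]);return sum(np.abs(sil(p,parts,planar(v,z))-m).sum()/m.sum() for p,m in obs)
    best=None
    for y in (yaws if yaws is not None else [v0[2]]):
        u0=np.array([v0[0]*1000,v0[1]*1000,y*20])
        s=np.vstack([u0,u0+[10,0,0],u0+[0,10,0],u0+[0,0,4]])
        o=minimize(cost,u0,method="Nelder-Mead",options=dict(initial_simplex=s,xatol=.05,fatol=1e-4,maxiter=150))
        if best is None or o.fun<best.fun: best=o
    u=best.x;return np.array([u[0]/1000,u[1]/1000,u[2]/20]),best.fun
E
cat > m.py <<'E'
from h import *
P={n:r.grab_frame(n) for n in("top","scene")}
d=r.landmark_of(P["scene"],"post")
for th,v0,zc,ys in [("base",(.578,.042,-2.8),.022,[-2.8]),("post",(.478,.282,0),.065,[0,.4,.8,1.2]),("square",(.482,-.345,2.4),.04,[2.4,2.1])]:
    obs=[]
    for n,p in P.items():
        m=mask(p,th,[v0[0],v0[1],zc])
        if m: print(th,n,round(m[0],2),int(m[1].sum()));obs.append((p,m[1].astype(float)))
        else: print(th,n,"none")
    if obs:
        for k in ([obs]+[[o] for o in obs] if len(obs)>1 else [obs]):
            v,c=fit(k,th,v0,yaws=ys);print("  ",v.round(4),round(c,3))
print(r.get_obs()["clock"])
E
python3 m.py
```

```text
base top 0.97 2500
base scene 0.57 4596
   [ 0.5744  0.0406 -2.8584] 0.067
   [ 0.5732  0.0404 -2.8554] 0.044
   [ 0.5746  0.0407 -2.8636] 0.022
post top 0.51 229
post scene 0.7 653
   [0.4859 0.271  1.3339] 0.166
   [ 0.4867  0.272  -0.1809] 0.079
   [0.4854 0.2706 1.2101] 0.064
square top 0.56 424
square scene 0.73 1253
   [ 0.4805 -0.3468  2.3711] 0.167
   [ 0.4798 -0.3449  2.3646] 0.072
   [ 0.4802 -0.3475  2.3789] 0.067
1.65
```

```bash
cat >> h.py <<'E'
def go(pos,yaw_y,o=None):
    """numbers for apply_moves: to TCP pos, tool down, tool y at world angle yaw_y (mod pi)"""
    o=o or r.get_obs();Rc=R.from_rotvec(o["orientation"]).as_matrix()
    y=np.array([np.cos(yaw_y),np.sin(yaw_y),0]);
    if y@Rc[:,1]<0:y=-y
    z=np.array([0,0,-1.]);Rt=np.column_stack([np.cross(y,z),y,z])
    s=Rc.T@(np.array(pos)-o["tcp_pos"])/.25;w=R.from_matrix(Rc.T@Rt).as_rotvec()/(np.pi/2)
    print("tcp",o["tcp_pos"].round(4),"yaw",np.arctan2(Rc[1,1],Rc[0,1]).round(3),"f",o["contact_force"].round(1),"w",round(o["grip_width"],4),"t",o["clock"]);print("row",s.round(4),w.round(4),"dist rows",np.linalg.norm(s)*4,np.linalg.norm(w)*90/10.7)
E
python3 -c "
from h import *
go([.486,.271,.20],1.334)"
```

```text
tcp [0.2714 0.6181 0.2313] yaw 1.157 f [ 0.1  1.1 -0. ] w 0.0856 t 1.65
row [-1.3441 -0.9259  0.1252] [-0.     -0.     -0.1127] dist rows 6.547976308910089 0.9476645172772782
```

Emit:
apply_moves(
  rows=[
    [-0.2,-0.14,0.02,0,0,-0.056],
    [-0.4,-0.28,0.04,0,0,-0.1127],
    [-0.6,-0.42,0.06,0,0,-0.1127],
    [-0.8,-0.55,0.075,0,0,-0.1127],
    [-0.98,-0.675,0.09,0,0,-0.1127],
  ],
  claw=1,
)

```text
clock: 2.28
tcp_pos: [0.4292, 0.363, 0.209]
orientation: [0.372, 3.119, 0.001]
contact_force: [-0.3, 0.6, -0.0]
grip_width: 0.0853
gripper_force: 0.0
```

```bash
python3 -c "
from h import *
go([.486,.271,.20],1.334)"
```

```text
tcp [0.4292 0.363  0.209 ] yaw 1.333 f [-0.3  0.6 -0. ] w 0.0853 t 2.275
row [-0.3077 -0.3043  0.036 ] [ 0.0003  0.0004 -0.0005] dist rows 1.7368883010515317 0.006266392840948887
```

Emit:
apply_moves(
  rows=[
    [-0.17,-0.17,0.018,0,0,0],
    [-0.3077,-0.3043,0.036,0,0,0],
    [-0.3077,-0.3043,0.2,0,0,0],
    [-0.3077,-0.3043,0.37,0,0,0],
    [-0.3077,-0.3043,0.492,0,0,0],
  ],
)

```text
clock: 2.9
tcp_pos: [0.4844, 0.2726, 0.0843]
orientation: [-0.372, -3.119, 0.001]
contact_force: [0.0, 0.8, -0.0]
grip_width: 0.0853
gripper_force: 0.0
```

Emit:
apply_moves(
  rows=[
    [0,0,0,0,0,0],
    [0,0,0,0,0,0],
    [0,0,0,0,0,0],
    [0,0,0,0,0,0],
    [0,0,0,0,0,0],
  ],
  claw=0,
  newtons=50,
)

```text
clock: 3.52
tcp_pos: [0.4857, 0.2736, 0.0872]
orientation: [0.371, 3.118, 0.003]
contact_force: [-0.5, -0.5, 7.3]
grip_width: 0.0278
gripper_force: 55.4
```

```bash
python3 -c "
from h import *
o=r.get_obs();print(o['gripper_force'])
go([.5168,.0239,.28],1.854)
p=r.grab_frame('scene');q=r.grab_frame('top')
a=p['pixels'][90:300,230:480][:,:,::-1];b=q['pixels'][110:300,130:330][:,:,::-1]
a=cv2.resize(a,(400,336));b=cv2.resize(b,(354,336));cv2.imwrite('pics/g1.png',np.hstack([a,b]))"
```

```text
55.404109954833984
tcp [0.4857 0.2736 0.0872] yaw 1.334 f [-0.5 -0.5  7.3] w 0.0278 t 3.525
row [-0.3566 -0.9402 -0.7723] [ 0.001   0.0013 -0.3311] dist rows 5.071590066658973 2.7849289406620854
```

View pics/g1.png

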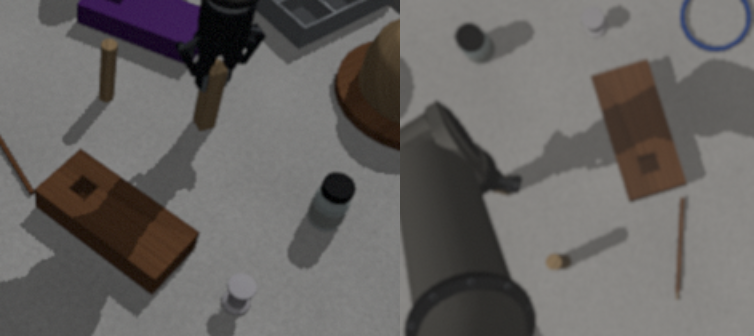

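Emit:
apply_moves(
  rows=[
    [0,0,-0.15,0,0,0],
    [0,0,-0.35,0,0,0],
    [-0.09,-0.22,-0.35,0,0,-0.1],
    [-0.18,-0.45,-0.35,0,0,-0.2],
    [-0.27,-0.68,-0.35,0,0,-0.3],
  ],
)

```text
clock: 4.25
tcp_pos: [0.5107, 0.0903, 0.1739]
orientation: [-0.377, 3.118, 0.0]
contact_force: [1.4, -0.1, -0.4]
grip_width: 0.0272
gripper_force: 54.5
```

```bash
python3 -c "
from h import *
go([.5168,.0239,.16],1.854)"
```

```text
tcp [0.5107 0.0903 0.1739] yaw 1.811 f [ 1.4 -0.1 -0.4] w 0.0272 t 4.25
row [ 0.0396 -0.2636  0.0556] [-0.      0.0008 -0.0273] dist rows 1.0893610858040357 0.22940831549791124
```

Emit:
apply_moves(
  rows=[
    [0.02,-0.14,0.0,0,0,-0.0273],
    [0.04,-0.264,0.03,0,0,-0.0273],
    [0.04,-0.264,0.075,0,0,-0.0273],
    [0.04,-0.264,0.075,0,0,-0.0273],
  ],
)

```text
clock: 4.75
tcp_pos: [0.5154, 0.0261, 0.1539]
orientation: [0.435, -3.11, -0.001]
contact_force: [-0.3, -0.2, -1.6]
grip_width: 0.0275
gripper_force: 54.6
```

```bash
cat > hold.py <<'E'
from h import *
o=r.get_obs();t=o["tcp_pos"];go([.5168,.0239,.16],1.854,o)
zf=t[2]-.0872
y=1.854-np.pi/2
for n in("scene","top"):
    p=r.grab_frame(n);save(p,"hold_"+n)
    ms=r.outline_of(p,"post")
    g=proj(p,[t[0],t[1],zf+.03])[0]
    for m in ms[:3]: print(n,"cand",round(m["conf"],2),np.round(m["rect"]),g.round())
    ms=[m for m in ms if abs(m["rect"][0]+m["rect"][2]/2-g[0])<20 and abs(m["rect"][1]+m["rect"][3]/2-g[1])<35]
    if not ms: continue
    m=ms[0]["pixels"].astype(float)
    row=int(proj(p,[t[0],t[1],zf+.06])[0][1])
    m[:row]=0
    def cost(u):
        s=sil(p,MODEL["post"],planar([u[0]/1000,u[1]/1000,y],zf));s[:row]=0
        return np.abs(s-m).sum()/m.sum()
    u0=t[:2]*1000
    q=minimize(cost,u0,method="Nelder-Mead",options=dict(initial_simplex=[u0,u0+[6,0],u0+[0,6]],xatol=.05,fatol=1e-4))
    print(n,"post fit",(q.x/1000).round(4),round(q.fun,3))
p=r.grab_frame("scene")
E
python3 hold.py; python3 -c "
import cv2
a=cv2.imread('pics/hold_scene.png')[120:280,220:380]
b=cv2.imread('pics/hold_top.png')[120:240,200:320]
import numpy as np
cv2.imwrite('pics/hold.png',np.hstack([cv2.resize(a,(400,400)),cv2.resize(b,(400,400))]))"
```

```text
tcp [0.5154 0.0261 0.1539] yaw 1.849 f [-0.3 -0.2 -1.6] w 0.0275 t 4.75
row [-0.003  -0.0098 -0.0245] [ 0.0004 -0.001  -0.0035] dist rows 0.10614050190046083 0.030652602283308263
scene cand 0.87 [276. 160.  19.  47.] [283. 192.]
scene post fit [0.5149 0.0254] 0.073
```

View pics/hold.png

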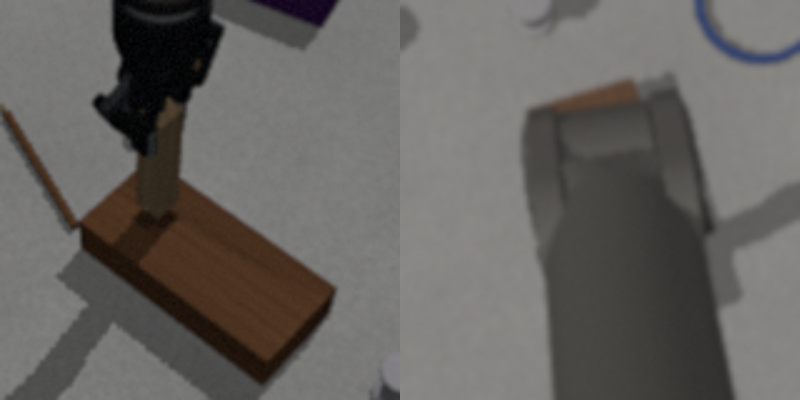

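```bash
python3 -c "
from h import *
go([.5172,.0246,.137],1.853)"
```

```text
tcp [0.5164 0.0265 0.1549] yaw 1.85 f [ 0.1 -0.2 -0.7] w 0.0273 t 5.0
row [-0.001  -0.0082  0.0715] [ 0.0001  0.0004 -0.002 ] dist rows 0.28805819012199657 0.017202995884301894
```

Emit:
apply_moves(
  rows=[
    [-0.004,-0.007,0.03,0,0,-0.002],
    [-0.004,-0.007,0.065,0,0,-0.002],
    [-0.004,-0.007,0.075,0,0,-0.002],
    [-0.004,-0.007,0.09,0,0,-0.002],
    [-0.004,-0.007,0.1,0,0,-0.002],
  ],
)

```text
clock: 5.62
tcp_pos: [0.5173, 0.0239, 0.1293]
orientation: [0.439, -3.11, 0.0]
contact_force: [-0.4, -0.4, -0.5]
grip_width: 0.0273
gripper_force: 54.8
```

Emit:
apply_moves(
  rows=[
    [0,0,0.01,0,0,0],
    [0,0,0.02,0,0,0],
    [0,0,0.03,0,0,0],
    [0,0,0.03,0,0,0],
  ],
)

```text
clock: 6.12
tcp_pos: [0.5173, 0.024, 0.1217]
orientation: [0.439, -3.11, 0.0]
contact_force: [-1.4, -0.3, -1.7]
grip_width: 0.0273
gripper_force: 54.7
```

Emit:
apply_moves(
  rows=[
    [0,0,0.025,0,0,0],
    [0,0,0.05,0,0,0],
    [0,0,0.075,0,0,0],
    [0,0,0.1,0,0,0],
    [0,0,0.11,0,0,0],
  ],
)

```text
clock: 6.75
tcp_pos: [0.5173, 0.024, 0.094]
orientation: [0.439, -3.11, -0.0]
contact_force: [-3.0, -0.3, 0.8]
grip_width: 0.0271
gripper_force: 54.8
```

Emit:
apply_moves(
  rows=[
    [0,0,0.008,0,0,0],
    [0,0,0.016,0,0,0],
    [0,0,0.02,0,0,0],
    [0,0,0.02,0,0,0],
  ],
)

```text
clock: 7.25
tcp_pos: [0.5175, 0.0239, 0.0922]
orientation: [0.438, -3.111, -0.001]
contact_force: [-12.7, -2.2, 30.5]
grip_width: 0.0271
gripper_force: 58.7
```

Emit:
apply_moves(
  rows=[
    [0,0,-0.015,0,0,0],
    [0,0,-0.015,0,0,0],
    [0,0,-0.015,0,0,0],
    [0,0,-0.015,0,0,0],
    [0,0,-0.015,0,0,0],
  ],
  claw=1,
)

```text
clock: 7.88
tcp_pos: [0.5176, 0.024, 0.0931]
orientation: [0.439, -3.111, -0.0]
contact_force: [-0.6, -0.3, -0.7]
grip_width: 0.0855
gripper_force: 0.0
```

Emit:
apply_moves(
  rows=[
    [0,0,-0.1,0,0,0],
    [0,0,-0.25,0,0,0],
    [0,0,-0.45,0,0,0],
    [0,0,-0.6,0,0,0],
  ],
)

```text
clock: 8.38
tcp_pos: [0.5179, 0.024, 0.2453]
orientation: [-0.439, 3.109, 0.0]
contact_force: [-0.0, 0.2, 0.4]
grip_width: 0.0857
gripper_force: 0.0
```

Run:
```python
from h import *
c,s=np.cos(2.371),np.sin(2.371)
go([.4805+.032*c,-.3465+.032*s,.25],2.371+np.pi/2)
```

```text
tcp [0.5179 0.024  0.2453] yaw 1.851 f [-0.   0.2  0.4] w 0.0857 t 8.375
row [ 0.6174 -1.2716 -0.0196] [4.00e-04 9.00e-04 6.69e-01] dist rows 5.65464078191995 5.627467962905229
```

Emit:
apply_moves(
  rows=[
    [0.1,-0.2,0,0,0,0.11],
    [0.2,-0.4,0,0,0,0.22],
    [0.3,-0.6,0,0,0,0.33],
    [0.4,-0.8,0,0,0,0.44],
    [0.48,-0.99,0,0,0,0.55],
  ],
)

```text
clock: 9.0
tcp_pos: [0.47, -0.2489, 0.2434]
orientation: [0.913, 3.006, 0.0]
contact_force: [-0.2, 0.1, 0.1]
grip_width: 0.0854
gripper_force: 0.0
```

```bash
cat > m2.py <<'E'
from h import *
P={"scene":r.grab_frame("scene"),"top":r.grab_frame("top")}
cam=[]
for th,v0,zc,z,ys in [("post",(.517,.0239,.283),.09,.005,[.283]),("square",(.4805,-.3465,2.37),.04,0,[2.37])]:
    obs=[]
    for n,p in P.items():
        m=mask(p,th,[v0[0],v0[1],zc])
        if m:
            mm=m[1].astype(float);print(th,n,round(m[0],2),int(mm.sum()));
            if th=="square":print("  ",fit([(p,mm)],th,v0,z,ys))
E
python3 m2.py
python3 - <<'E'
from h import *
c,s=np.cos(2.371),np.sin(2.371)
go([.4805+.032*c,-.3465+.032*s,.2],2.371+np.pi/2)
p=r.grab_frame("scene");cv2.imwrite("pics/s2.png",cv2.resize(p["pixels"][90:330,80:400][:,:,::-1],(800,600)))
E
```

```text
post scene 0.84 522
post top 0.57 145
square scene 0.64 1212
   (array([ 0.4798714 , -0.3471171 ,  2.38967725]), np.float64(0.09097909790979096))
square top 0.58 60
   (array([ 0.45713942, -0.32031799,  1.87934608]), np.float64(4.682287581699346))
tcp [ 0.4711 -0.2457  0.243 ] yaw 0.99 f [ 0.1 -0.4  0.1] w 0.085 t 9.3
row [-0.1271 -0.2926  0.1719] [ 0.0003 -0.0005  0.1209] dist rows 1.4492927037646592 1.0165712156135538
```

View pics/s2.png

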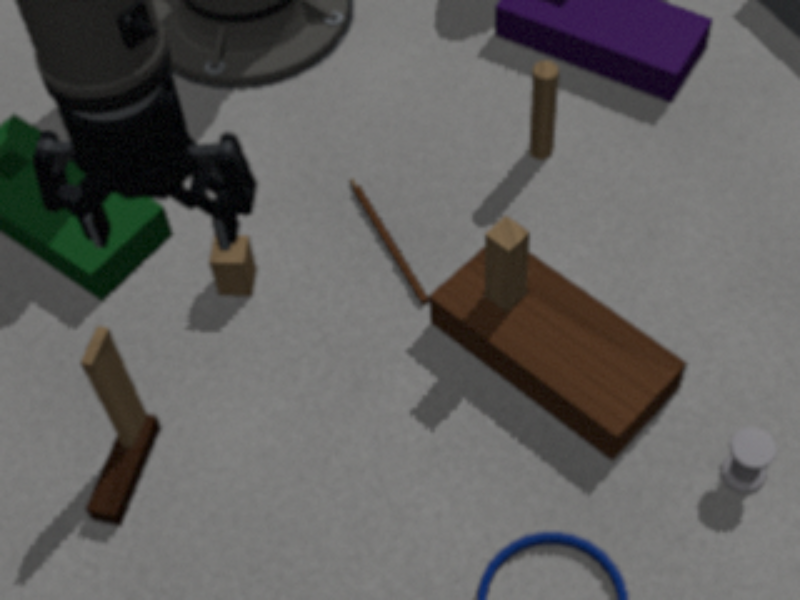

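```bash
python3 -c "
from h import *
go([.4569,-.3249,.106],.807)"
```

```text
tcp [ 0.4713 -0.2454  0.2431] yaw 0.991 f [-0.4  0.9  0.3] w 0.0852 t 9.35
row [-0.1267 -0.2978  0.548 ] [ 0.0003 -0.0005  0.1169] dist rows 2.545731363512816 0.9830247598414311
```

Emit:
apply_moves(
  rows=[
    [-0.06,-0.15,0.0,0,0,0.1],
    [-0.127,-0.298,0.0,0,0,0.117],
    [-0.127,-0.298,0.05,0,0,0.117],
    [-0.127,-0.298,0.25,0,0,0.117],
    [-0.127,-0.298,0.4,0,0,0.117],
  ],
)

```text
clock: 9.98
tcp_pos: [0.4568, -0.3239, 0.1413]
orientation: [-1.17, -2.914, -0.002]
contact_force: [1.1, 0.4, 0.1]
grip_width: 0.0852
gripper_force: 0.0
```

Emit:
apply_moves(
  rows=[
    [0,0,0.1,0,0,0],
    [0,0,0.148,0,0,0],
    [0,0,0.148,0,0,0],
    [0,0,0.148,0,0,0],
  ],
)

```text
clock: 10.48
tcp_pos: [0.4571, -0.3267, 0.1073]
orientation: [1.174, 2.912, 0.0]
contact_force: [-0.1, 0.6, 0.2]
grip_width: 0.0849
gripper_force: 0.0
```

Run:
```python
from h import *
go([.4569,-.3249,.106],.807)
p=r.grab_frame("scene");m=mask(p,"square",[.48,-.347,.03],maxd=30)
cv2.imwrite("pics/s3.png",cv2.resize(p["pixels"][150:310,60:260][:,:,::-1],(750,600)))
```

```text
tcp [ 0.4571 -0.3267  0.1073] yaw 0.804 f [-0.1  0.6  0.2] w 0.0849 t 10.475
row [0.0056 0.0048 0.0051] [ 0.0004  0.001  -0.0018] dist rows 0.03598033546230137 0.017430178746152464
```

View pics/s3.png

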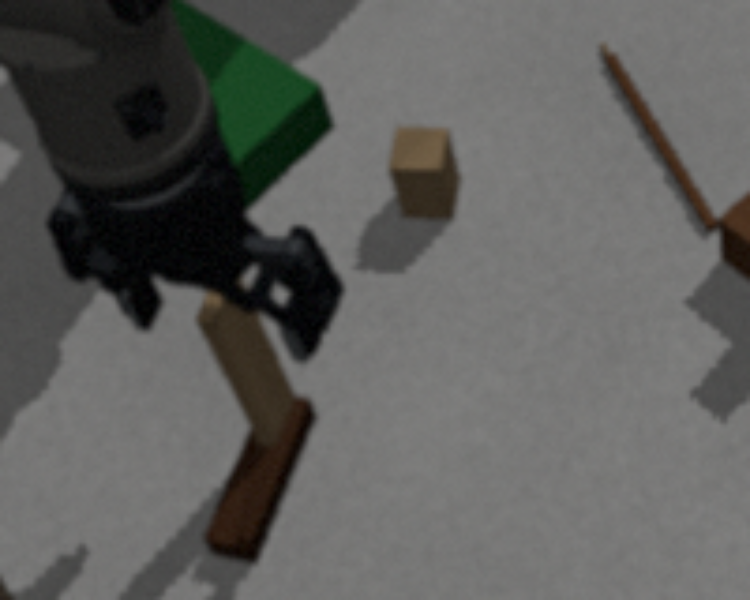

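Emit:
apply_moves(
  rows=[
    [0.005,0.005,0,0,0,0],
    [0.005,0.005,0,0,0,0],
    [0.005,0.005,0,0,0,0],
    [0.005,0.005,0,0,0,0],
    [0.005,0.005,0,0,0,0],
  ],
  claw=0,
  newtons=100,
)

```text
clock: 11.2
tcp_pos: [0.4562, -0.325, 0.1063]
orientation: [-1.176, -2.913, 0.0]
contact_force: [0.7, -0.2, 1.3]
grip_width: 0.009
gripper_force: 97.4
```

Emit:
apply_moves(
  rows=[
    [0,0,0,0,0,0],
    [0,0,-0.05,0,0,0],
    [0,0,-0.15,0,0,0],
    [0,0,-0.35,0,0,0],
    [0,0,-0.5,0,0,0],
  ],
)

```text
clock: 11.82
tcp_pos: [0.4563, -0.3252, 0.2338]
orientation: [1.176, 2.912, -0.0]
contact_force: [0.8, -0.4, -1.4]
grip_width: 0.0085
gripper_force: 97.5
```

Run:
```python
from h import *
go([.55,.03,.25],1.854)
```

```text
tcp [ 0.4563 -0.3252  0.2338] yaw 0.803 f [ 0.8 -0.4 -1.4] w 0.0085 t 11.825
row [ 0.7168  1.2828 -0.0654] [-2.00e-04  9.00e-04 -6.69e-01] dist rows 5.883829243104439 5.626786320681868
```

Run:
```python
from h import *
go([.5992,.0475,.2338],1.851)
```

```text
tcp [ 0.4563 -0.3252  0.2338] yaw 0.803 f [ 0.8 -0.4 -1.4] w 0.0085 t 11.825
row [ 6.2390e-01  1.4698e+00 -4.0000e-04] [-2.000e-04  9.000e-04 -6.671e-01] dist rows 6.387022111840829 5.610722098392466
```

Emit:
apply_moves(
  rows=[
    [0.1,0.2,0,0,0,-0.1],
    [0.19,0.4,0,0,0,-0.2],
    [0.28,0.6,0,0,0,-0.31],
    [0.37,0.8,0,0,0,-0.42],
    [0.44,0.99,0,0,0,-0.53],
  ],
)

```text
clock: 12.45
tcp_pos: [0.5491, -0.0685, 0.2321]
orientation: [-0.112, 3.139, 0.0]
contact_force: [0.9, -0.3, -1.0]
grip_width: 0.0087
gripper_force: 97.5
```

Run:
```python
from h import *
go([.5992,.0475,.2],1.851)
```

```text
tcp [ 0.5491 -0.0685  0.2321] yaw 1.642 f [ 0.9 -0.3 -1. ] w 0.0087 t 12.45
row [-0.2331  0.4486  0.1286] [-0.      0.0004 -0.133 ] dist rows 2.0864636217332087 1.11844378390013
```

Emit:
apply_moves(
  rows=[
    [-0.14,0.2,0,0,0,-0.07],
    [-0.23,0.4,0.03,0,0,-0.133],
    [-0.233,0.449,0.1,0,0,-0.133],
    [-0.233,0.449,0.129,0,0,-0.133],
    [-0.233,0.449,0.129,0,0,-0.133],
  ],
)

```text
clock: 13.08
tcp_pos: [0.5989, 0.043, 0.1987]
orientation: [0.425, -3.111, 0.002]
contact_force: [0.2, -0.7, -1.5]
grip_width: 0.0088
gripper_force: 97.6
```

Emit:
apply_moves(
  rows=[
    [0,0,0,0,0,0],
    [0,0,0,0,0,0],
  ],
)

```text
clock: 13.32
tcp_pos: [0.5999, 0.0443, 0.1998]
orientation: [-0.426, 3.111, -0.0]
contact_force: [-0.3, 0.1, -1.5]
grip_width: 0.0087
gripper_force: 97.6
```

Run:
```python
from h import *
go([.5992,.0475,.16],1.851)
P={n:r.grab_frame(n) for n in("scene","top")}
t=r.get_obs()["tcp_pos"];f=np.array([.961,.277])
zf=t[2]-.1063;p=P["scene"]
v0=np.r_[t[:2]+.032*f,-2.861]
ms=r.outline_of(p,"square");print([(round(m["conf"],2),np.round(m["rect"])) for m in ms[:3]],proj(p,np.r_[v0[:2],zf]))
cv2.imwrite("pics/s4.png",cv2.resize(p["pixels"][120:280,220:420][:,:,::-1],(750,600)))
# foot-only fit
m=mask(p,"square",np.r_[v0[:2],zf+.03],maxd=30)
if m:
    mm=m[1].astype(float);row=int(proj(p,np.r_[t[:2],zf+.075])[0][1]);mm[:row]=0
    MODEL["square"]=[box(-.05,.05,-.014,.014,0,.022),box(.014,.05,-.005,.005,.022,.16)]
    def cost(u):
        s=sil(p,MODEL["square"],planar([u[0]/1000,u[1]/1000,u[2]/20],zf));s[:row]=0
        return np.abs(s-mm).sum()/mm.sum()
    u0=np.array([v0[0]*1000,v0[1]*1000,v0[2]*20])
    q=minimize(cost,u0,method="Nelder-Mead",options=dict(initial_simplex=[u0,u0+[6,0,0],u0+[0,6,0],u0+[0,0,2]],xatol=.05,fatol=1e-4))
    print("expect",v0.round(4),"fit",(q.x/[1000,1000,20]).round(4),q.fun)
```

```text
tcp [0.5999 0.0443 0.1998] yaw 1.843 f [-0.3  0.1 -1.5] w 0.0087 t 13.325
row [-0.0005  0.0131  0.1592] [-0.0002  0.0007 -0.0049] dist rows 0.6389358178894987 0.04201273051491015
[(0.97, array([302., 172.,  46.,  67.]))] [[322.8725509  224.45676018]]
expect [ 0.6306  0.0537 -2.861 ] fit [ 0.6289  0.0539 -2.8939] 0.05803589934916884
```

View pics/s4.png

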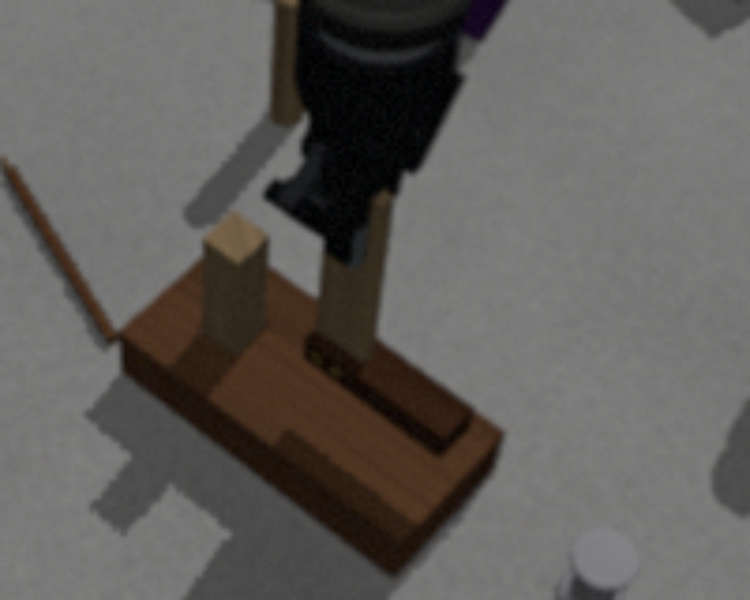

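Emit:
apply_moves(
  rows=[
    [0,0.012,0.05,0,0,-0.005],
    [0,0.012,0.11,0,0,-0.005],
    [0,0.012,0.165,0,0,-0.005],
    [0,0.012,0.175,0,0,-0.005],
    [0,0.012,0.175,0,0,-0.005],
  ],
)

```text
clock: 14.15
tcp_pos: [0.5988, 0.0482, 0.155]
orientation: [0.441, -3.11, 0.0]
contact_force: [1.0, -0.6, -1.0]
grip_width: 0.0087
gripper_force: 97.6
```

Emit:
apply_moves(
  rows=[
    [0,0,0,0,0,0],
    [0,0,0,0,0,0],
    [0,0,0,0,0,0],
  ],
)

```text
clock: 14.52
tcp_pos: [0.599, 0.0483, 0.1556]
orientation: [-0.441, 3.11, 0.0]
contact_force: [0.4, 0.4, -0.8]
grip_width: 0.0091
gripper_force: 97.6
```

Run:
```python
from h import *
f=np.array([.961,.277]);a=np.array([.5175,.0239])
go(np.r_[a+.040*f,.156],1.851)
o=r.get_obs();d=o["tcp_pos"][:2]-a;print("along",d@f,"lat",d@[-f[1],f[0]],o["moment"])
```

```text
tcp [0.599  0.0483 0.1556] yaw 1.853 f [ 0.4  0.4 -0.8] w 0.0091 t 14.525
row [ 0.1803 -0.0033 -0.0016] [-0.      0.0004  0.0011] dist rows 0.7214331667281876 0.010222425437891444
along 0.08509500486393885 lat 0.0008826401895462205 [-0.01618148 -0.00467209 -0.02451201]
```

Emit:
apply_moves(
  rows=[
    [0.05,-0.002,0,0,0,0],
    [0.1,-0.003,0,0,0,0.001],
    [0.15,-0.003,0,0,0,0.001],
    [0.18,-0.003,0.006,0,0,0.001],
    [0.18,-0.003,0.01,0,0,0.001],
  ],
)

```text
clock: 15.15
tcp_pos: [0.5552, 0.0348, 0.1528]
orientation: [0.439, -3.111, -0.0]
contact_force: [-1.4, 0.7, -1.3]
grip_width: 0.0089
gripper_force: 97.6
```

Emit:
apply_moves(
  rows=[
    [0,0,0.004,0,0,0],
    [0,0,0.008,0,0,0],
    [0,0,0.008,0,0,0],
  ],
)

```text
clock: 15.52
tcp_pos: [0.5563, 0.0353, 0.1513]
orientation: [-0.439, 3.11, 0.0]
contact_force: [-2.4, 0.9, 4.9]
grip_width: 0.0091
gripper_force: 98.7
```

Emit:
apply_moves(
  rows=[
    [0.006,0,0,0,0,0],
    [0.012,0,0,0,0,0],
    [0.016,0,0,0,0,0],
    [0.016,0,0,0,0,0],
  ],
)

```text
clock: 16.02
tcp_pos: [0.5528, 0.0341, 0.1513]
orientation: [-0.439, 3.109, 0.0]
contact_force: [1.8, 1.5, 4.1]
grip_width: 0.0089
gripper_force: 98.4
```

Emit:
apply_moves(
  rows=[
    [0.004,0,0,0,0,0],
    [0.008,0,0,0,0,0],
    [0.012,0,0,0,0,0],
    [0.012,0,0,0,0,0],
  ],
)

```text
clock: 16.52
tcp_pos: [0.5499, 0.0333, 0.1513]
orientation: [-0.439, 3.109, 0.0]
contact_force: [3.6, 1.7, 5.2]
grip_width: 0.0088
gripper_force: 98.7
```

Emit:
apply_moves(
  rows=[
    [0.003,0,0,0,0,0],
    [0.006,0,0,0,0,0],
    [0.008,0,0,0,0,0],
    [0.008,0,0,0,0,0],
  ],
)

```text
clock: 17.02
tcp_pos: [0.5481, 0.0327, 0.1513]
orientation: [-0.439, 3.109, 0.0]
contact_force: [3.1, 2.3, 4.5]
grip_width: 0.0088
gripper_force: 98.8
```

Emit:
apply_moves(
  rows=[
    [0.003,0,0,0,0,0],
    [0.006,0,0,0,0,0],
    [0.008,0,0,0,0,0],
    [0.008,0,0,0,0,0],
  ],
)

```text
clock: 17.52
tcp_pos: [0.5465, 0.0323, 0.1514]
orientation: [-0.439, 3.108, 0.0]
contact_force: [4.8, 1.3, 5.5]
grip_width: 0.009
gripper_force: 98.7
```

Run:
```python
from h import *
f=np.array([.961,.277]);a=np.array([.5175,.0239])
o=r.get_obs();d=o["tcp_pos"][:2]-a;print("along",d@f,"lat",d@[-f[1],f[0]],o["moment"],R.from_rotvec(o["orientation"]).as_matrix().round(4))
p=r.grab_frame("scene")
cv2.imwrite("pics/s5.png",cv2.resize(p["pixels"][140:240,240:365][:,:,::-1],(750,600),interpolation=cv2.INTER_CUBIC))
```

```text
along 0.03018939371799686 lat -8.972649939724466e-06 [ 0.49574828 -1.55049667  0.02768122] [[-9.609e-01 -2.769e-01  2.900e-03]
 [-2.769e-01  9.609e-01  5.000e-04]
 [-3.000e-03 -3.000e-04 -1.000e+00]]
```

View pics/s5.png

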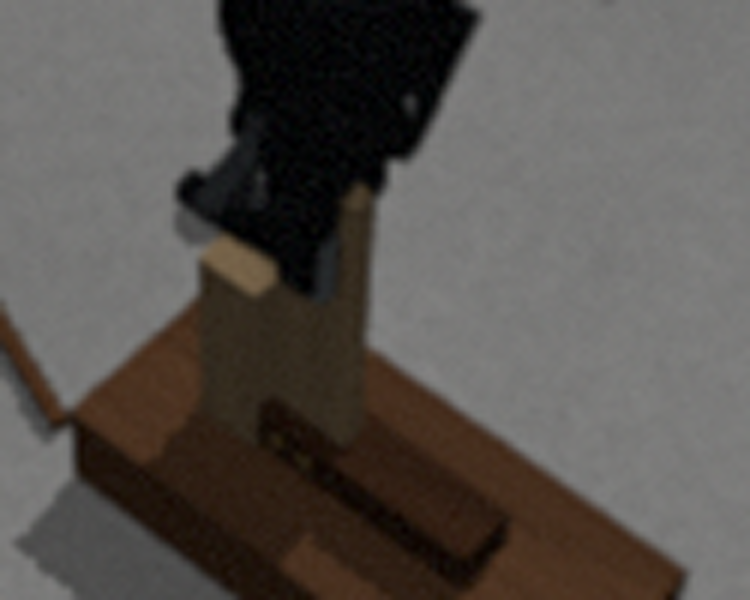

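Emit:
apply_moves(
  rows=[
    [0.004,0,0,0,0,0],
    [0.008,0,0,0,0,0],
    [0.008,0,0,0,0,0],
  ],
)

```text
clock: 17.95
tcp_pos: [0.5456, 0.032, 0.1515]
orientation: [-0.439, 3.105, 0.0]
contact_force: [7.7, 2.0, 2.1]
grip_width: 0.0087
gripper_force: 98.2
```

Emit:
apply_moves(
  rows=[
    [0.002,0,0.003,0,0.003,0],
    [0.004,0,0.006,0,0.006,0],
    [0.004,0,0.006,0,0.006,0],
    [0.004,0,0.006,0,0.006,0],
  ],
)

```text
clock: 18.45
tcp_pos: [0.5463, 0.0322, 0.1513]
orientation: [0.44, -3.11, 0.001]
contact_force: [8.7, 1.9, 8.0]
grip_width: 0.0085
gripper_force: 99.1
```

```bash
cat > st.py <<'E'
from h import *
f=np.array([.961,.277]);a=np.array([.5175,.0239])
o=r.get_obs();d=o["tcp_pos"][:2]-a;F=o["contact_force"]
print(o["tcp_pos"].round(5),"along",d@f,"lat",d@[-f[1],f[0]],"F f,lat,z",F[:2]@f,F[:2]@[-f[1],f[0]],F[2],"M",o["moment"],"z",R.from_rotvec(o["orientation"]).as_matrix()[:,2].round(4),o["clock"])
E
python3 st.py
```

```text
[0.54629 0.03223 0.15134] along 0.029974096218413012 lat 2.685118958358513e-05 F f,lat,z 8.88621962802773 -0.5613885937364569 7.995784583411137 M [ 0.84166482 -2.48151901  0.00954559] z [-4.e-04 -8.e-04 -1.e+00] 18.45
```

Emit:
apply_moves(
  rows=[
    [0.004,0,0,0,0.001,0],
    [0.008,0,0,0,0.002,0],
    [0.012,0,0.002,0,0.002,0],
    [0.012,0,0.004,0,0.002,0],
  ],
)

```text
clock: 18.95
tcp_pos: [0.5447, 0.032, 0.1514]
orientation: [0.44, -3.11, 0.001]
contact_force: [8.3, 3.6, 15.7]
grip_width: 0.0086
gripper_force: 99.9
```

```bash
python3 st.py
```

```text
[0.54467 0.03198 0.15139] along 0.028346600300427672 lat 0.00024110648213108236 F f,lat,z 8.931005545944485 1.1423736127526234 15.675079767608926 M [ 1.11427521 -2.37352746  0.04600383] z [-7.e-04 -7.e-04 -1.e+00] 18.95
```

Emit:
apply_moves(
  rows=[
    [0.004,0,-0.002,0,0,0],
    [0.008,0,-0.004,0,0,0],
    [0.012,0,-0.004,0,0,0],
    [0.012,0,-0.004,0,0,0],
  ],
)

```text
clock: 19.45
tcp_pos: [0.5413, 0.0311, 0.1517]
orientation: [0.44, -3.109, 0.001]
contact_force: [9.7, 3.8, 8.2]
grip_width: 0.0088
gripper_force: 99.2
```

```bash
python3 st.py
python3 - <<'E'
from h import *
p=r.grab_frame("scene");t=r.get_obs()["tcp_pos"];zf=.045
v0=np.r_[t[:2]+.032*np.array([.961,.277]),-2.861]
def ft(th,v0,zf,hi):
    m=mask(p,th,np.r_[v0[:2],zf+.04],maxd=35)
    if not m: print("none",th);return
    mm=m[1].astype(float);row=int(proj(p,np.r_[v0[:2],zf+hi])[0][1]);mm[:row]=0
    def cost(u):
        s=sil(p,MODEL[th],planar([u[0]/1000,u[1]/1000,v0[2]],zf));s[:row]=0
        return np.abs(s-mm).sum()/mm.sum()
    u0=v0[:2]*1000
    q=minimize(cost,u0,method="Nelder-Mead",options=dict(initial_simplex=[u0,u0+[6,0],u0+[0,6]],xatol=.05,fatol=1e-4))
    print(th,"guess",v0.round(4),"fit",(q.x/1000).round(4),round(q.fun,3));return q.x/1000
s=ft("square",v0,zf,.06)
MODEL["post"]=[box(-.014,.014,-.014,.014,.04,.13)]
b=ft("post",np.array([.5175,.0239,.281]),.005,.128)
d=s-b;print("sep along",d@[.961,.277],"touch=.064; lat",d@[-.277,.961])
cv2.imwrite("pics/s6.png",cv2.resize(p["pixels"][150:230,255:355][:,:,::-1],(750,600),interpolation=cv2.INTER_CUBIC))
E
```

```text
[0.54126 0.03111 0.15168] along 0.024832495306872364 lat 0.00034600729766175403 F f,lat,z 10.385869499946747 0.973814960677403 8.24174181739496 M [ 1.06261311 -2.65843511  0.01679931] z [-0.0018 -0.001  -1.    ] 19.45
square guess [ 0.572  0.04  -2.861] fit [0.6331 0.0791] 0.884
post guess [0.5175 0.0239 0.281 ] fit [0.5081 0.02  ] 0.442
sep along 0.13648768317915977 touch=.064; lat 0.022246261190088646
```

View pics/s6.png

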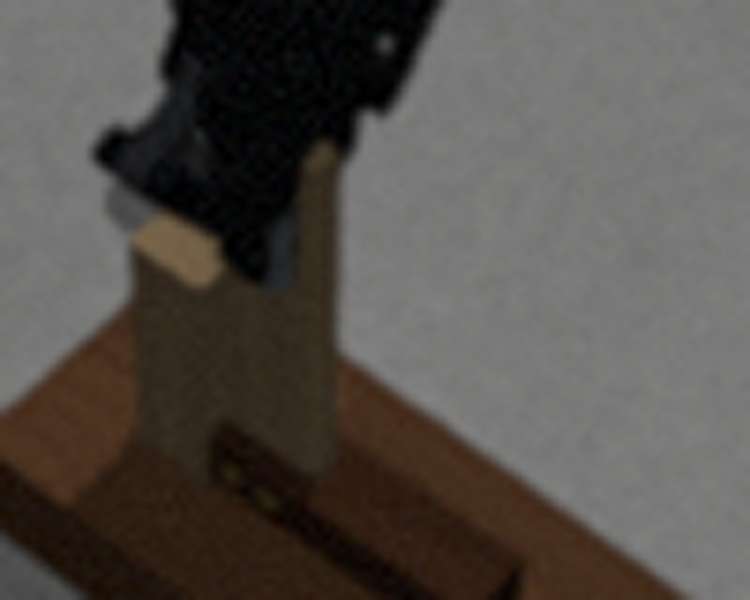

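```bash
python3 - <<'E'
from h import *
p=r.grab_frame("scene")
f=np.array([.961,.277]);l=np.array([-.277,.961]);a=np.array([.5169,.0242])
c=lambda u:((u-[255,150])*7.5).round(0).tolist()
for s in(.010,.014,.018):
    print(s,"heel top near",c(proj(p,np.r_[a+s*f-.014*l,.067])[0]),"heel bot near",c(proj(p,np.r_[a+s*f-.014*l,.045])[0]),"blade back near z.10",c(proj(p,np.r_[a+(s+.036)*f-.005*l,.1])[0]),"tail top near",c(proj(p,np.r_[a+(s+.1)*f-.014*l,.067])[0]))
for s in(-.014,.014):
    print("post top near",s,c(proj(p,np.r_[a+s*f-.014*l,.135])[0]),"far",c(proj(p,np.r_[a+s*f+.014*l,.135])[0]))
    print("post base near",c(proj(p,np.r_[a+s*f-.014*l,.045])[0]))
t=r.get_obs()["tcp_pos"]
print("blade top corners",[c(proj(p,np.r_[a+(.014+k)*f-.005*l,.205])[0]) for k in(0,.036)])
print([ (round(m["conf"],2),c(m["point"])) for m in r.landmark_of(p,"square_heel")[:2]], c(proj(p,np.r_[a+.014*f,.045])[0]))
# overlay of model on the crop, post at nominal & square touching
E
python3 st.py
```

```text
0.01 heel top near [198.0, 427.0] heel bot near [197.0, 468.0] blade back near z.10 [314.0, 411.0] tail top near [458.0, 617.0]
0.014 heel top near [208.0, 434.0] heel bot near [207.0, 476.0] blade back near z.10 [325.0, 418.0] tail top near [469.0, 625.0]
0.018 heel top near [218.0, 442.0] heel bot near [217.0, 483.0] blade back near z.10 [335.0, 426.0] tail top near [479.0, 633.0]
post top near -0.014 [139.0, 244.0] far [204.0, 187.0]
post base near [139.0, 425.0]
post top near 0.014 [213.0, 296.0] far [277.0, 239.0]
post base near [207.0, 476.0]
blade top corners [[239.0, 119.0], [342.0, 189.0]]
[0.54128 0.03112 0.15169] along 0.024850207262435864 lat 0.00035151143356450823 F f,lat,z 10.916672786249226 0.5123396480886828 8.791541457369636 M [ 1.12719565 -2.65097103  0.06856467] z [-0.0019 -0.001  -1.    ] 19.7Traceback (most recent call last):
  File "<stdin>", line 12, in <module>
  File "<stdin>", line 4, in <lambda>
TypeError: unsupported operand type(s) for -: 'list' and 'list'
```

Emit:
apply_moves(
  rows=[
    [-0.02,0,0,0,0,0],
    [-0.04,0,0.002,0,0,0],
    [-0.064,0,0.006,0,0,0],
    [-0.064,0,0.012,0,0,0],
    [-0.064,0,0.014,0,0,0],
  ],
  newtons=60,
)

```text
clock: 20.32
tcp_pos: [0.547, 0.0324, 0.1509]
orientation: [0.434, -3.089, 0.001]
contact_force: [-32.5, -3.2, 70.4]
grip_width: 0.009
gripper_force: 108.4
```

```bash
python3 st.py
```

```text
[0.54702 0.03242 0.15092] along 0.030730590979291778 lat 7.956854900851421e-06 F f,lat,z -32.172430992877 5.8978255344665405 70.37716435186128 M [-0.74946627  7.26206749  0.09445195] z [-0.0222 -0.0041 -0.9997] 20.325
```

Emit:
apply_moves(
  rows=[
    [0,0,-0.008,0,0,0],
    [0,0,-0.014,0,0,0],
    [0,0,-0.02,0,0,0],
    [0,0,-0.022,0,0,0],
  ],
)

```text
clock: 20.82
tcp_pos: [0.547, 0.0326, 0.1511]
orientation: [0.435, -3.088, 0.003]
contact_force: [-10.7, -1.6, 17.9]
grip_width: 0.009
gripper_force: 100.7
```

```bash
python3 st.py
```

```text
[0.54697 0.03257 0.15106] along 0.030722708770794274 lat 0.0001674039301205745 F f,lat,z -10.761135949370429 1.4256003466472422 17.91084951189811 M [-0.30053847  2.63071292  0.08191882] z [-0.0225 -0.0051 -0.9997] 20.825
```

Emit:
apply_moves(
  rows=[
    [0,0,-0.02,0,-0.004,0],
    [-0.01,0,-0.04,0,-0.008,0],
    [-0.02,0,-0.06,0,-0.008,0],
    [-0.02,0,-0.06,0,-0.008,0],
    [-0.02,0,-0.06,0,-0.008,0],
  ],
)

```text
clock: 21.45
tcp_pos: [0.5569, 0.0354, 0.1659]
orientation: [0.439, -3.11, 0.0]
contact_force: [-0.3, 0.4, -1.1]
grip_width: 0.0087
gripper_force: 97.6
```

```bash
python3 st.py
python3 - <<'E'
from h import *
p=r.grab_frame("scene");t=r.get_obs()["tcp_pos"]
print(t.round(4))
m=mask(p,"square",np.r_[t[:2]+.032*np.array([.961,.277]),t[2]-.05],maxd=35)
print(m and m[0])
if m:
    mm=m[1].astype(float);row=int(proj(p,np.r_[t[:2],t[2]-.03])[0][1]);mm[:row]=0
    M=planar([0,0,-2.861])
    piv=np.array([.032,0,.125])  # pad point in square frame
    def T(u):
        def g(b):
            c,s=np.cos(u[3]/20),np.sin(u[3]/20);q=b-piv
            q=np.column_stack([q[:,0]*c+q[:,2]*s,q[:,1],-q[:,0]*s+q[:,2]*c])
            return M(q)+np.r_[u[:3]/1000]
        return g
    def cost(u,reg=1):
        s=sil(p,MODEL["square"],T(np.r_[u[:2],(t[2]+.019)*1000,u[2]]));s[:row]=0
        return np.abs(s-mm).sum()/mm.sum()
    u0=np.r_[t[:2]*1000,0]
    q=minimize(cost,u0,method="Nelder-Mead",options=dict(initial_simplex=[u0,u0+[5,0,0],u0+[0,5,0],u0+[0,0,1]],xatol=.03,fatol=1e-4))
    d=q.x[:2]/1000-t[:2]
    print("blade-centre minus tcp along",d@[.961,.277],"lat",d@[-.277,.961],"tilt(+=top away from heel? x+=cos*x+sin*z)",q.x[2]/20,q.fun)
E
```

```text
[0.55687 0.03536 0.16586] along 0.041007614055913695 lat 0.00010292378541367036 F f,lat,z -0.1672234503844833 0.4857184032033107 -1.0830866725845993 M [-0.08392851 -0.01093505 -0.00186653] z [-5.e-04 -1.e-04 -1.e+00] 21.45
[0.5568 0.0354 0.1658]
0.82
blade-centre minus tcp along -0.00027470959441463523 lat 0.00011480194672408083 tilt(+=top away from heel? x+=cos*x+sin*z) 0.01996678270722661 0.0522581073015452
```

Emit:
apply_moves(
  rows=[
    [0.01,0,0.01,0,0.007,0],
    [0.02,0,0.03,0,0.0143,0],
    [0.024,0,0.045,0,0.0143,0],
    [0.024,0,0.052,0,0.0143,0],
    [0.024,0,0.052,0,0.0143,0],
  ],
)

```text
clock: 22.18
tcp_pos: [0.5511, 0.0337, 0.1529]
orientation: [0.436, -3.088, 0.005]
contact_force: [-0.6, 0.8, -1.3]
grip_width: 0.0088
gripper_force: 97.6
```

```bash
python3 st.py
```

```text
[0.55113 0.03368 0.1529 ] along 0.035023904630669477 lat 8.798928376668597e-05 F f,lat,z -0.34401743175301 0.8902514916298491 -1.2706559637607002 M [0.04034002 0.00095181 0.0405141 ] z [-0.0219 -0.0063 -0.9997] 22.175
```

Emit:
apply_moves(
  rows=[
    [0,0,0.004,0,0,0],
    [0,0,0.008,0,0,0],
    [0,0,0.009,0,0,0],
    [0,0,0.009,0,0,0],
  ],
)

```text
clock: 22.68
tcp_pos: [0.5514, 0.0337, 0.1511]
orientation: [0.436, -3.089, 0.005]
contact_force: [-0.7, -0.4, 1.3]
grip_width: 0.0088
gripper_force: 98.3
```

```bash
python3 st.py
```

```text
[0.55138 0.03373 0.15114] along 0.03528088257418551 lat 6.084009947062901e-05 F f,lat,z -0.8291209824022658 -0.20056675719627007 1.253308854673712 M [ 0.01595397  0.17592454 -0.008267  ] z [-0.0211 -0.0061 -0.9998] 22.675
```

Emit:
apply_moves(
  rows=[
    [0.004,0,0,0,0,0],
    [0.008,0,0,0,0,0],
    [0.01,0,0,0,0,0],
    [0.01,0,0,0,0,0],
  ],
  newtons=120,
)

```text
clock: 23.18
tcp_pos: [0.5492, 0.0331, 0.1512]
orientation: [0.436, -3.09, 0.005]
contact_force: [1.1, 0.2, 2.0]
grip_width: 0.0085
gripper_force: 116.9
```

```bash
python3 st.py
```

```text
[0.5492  0.03308 0.1512 ] along 0.033010377943658915 lat 4.4783770726805654e-05 F f,lat,z 1.1010684643564843 -0.15754245197505604 2.001837317520653 M [ 0.18048967 -0.37937426 -0.00164304] z [-0.0205 -0.006  -0.9998] 23.175
```

Emit:
apply_moves(
  rows=[
    [0.002,0,0,0,0,0],
    [0.004,0,0,0,0,0],
    [0.006,0,0,0,0,0],
    [0.006,0,0,0,0,0],
  ],
)

```text
clock: 23.68
tcp_pos: [0.5476, 0.0327, 0.1512]
orientation: [0.436, -3.089, 0.005]
contact_force: [2.1, 1.0, 4.9]
grip_width: 0.0084
gripper_force: 117.2
```

```bash
python3 st.py
```

```text
[0.54761 0.03266 0.15118] along 0.03135778264391395 lat 7.886660896484726e-05 F f,lat,z 2.2532592405189393 0.40192182296946766 4.940833970107311 M [ 0.1878521  -0.67357805 -0.0018024 ] z [-0.0209 -0.006  -0.9998] 23.675
```

Emit:
apply_moves(
  rows=[
    [0.002,0,0,0,0,0],
    [0.004,0,0,0,0.001,0],
    [0.006,0,0,0,0.001,0],
    [0.006,0,0,0,0.001,0],
  ],
)

```text
clock: 24.18
tcp_pos: [0.5463, 0.0322, 0.1512]
orientation: [0.436, -3.088, 0.005]
contact_force: [3.2, 0.9, 5.4]
grip_width: 0.0089
gripper_force: 117.3
```

```bash
python3 st.py
```

```text
[0.54632 0.03224 0.15122] along 0.030002176925009547 lat 2.8298703391222833e-05 F f,lat,z 3.3388344417323217 -0.008380388583157197 5.392395961701875 M [ 0.26185192 -1.1112133  -0.02271872] z [-0.0221 -0.0065 -0.9997] 24.175
```

Emit:
apply_moves(
  rows=[
    [0.002,0,0,0,0,0],
    [0.004,0,0,0,0,0],
    [0.004,0,0,0,0,0],
    [0.004,0,0,0,0,0],
  ],
)

```text
clock: 24.68
tcp_pos: [0.5456, 0.0321, 0.1512]
orientation: [0.436, -3.089, 0.005]
contact_force: [4.9, 1.8, 4.4]
grip_width: 0.0086
gripper_force: 117.3
```

```bash
python3 st.py
```

```text
[0.54558 0.03208 0.15122] along 0.02925138730343869 lat 7.961416416398419e-05 F f,lat,z 5.246045686207296 0.4085472556448581 4.391666970703335 M [ 0.39125836 -1.60278902 -0.00290621] z [-0.0216 -0.0064 -0.9997] 24.675
```

Emit:
apply_moves(
  rows=[
    [0.002,0,0,0,0.001,0],
    [0.004,0,0.001,0,0.001,0],
    [0.004,0,0.001,0,0.001,0],
    [0.004,0,0.001,0,0.001,0],
  ],
)

```text
clock: 25.18
tcp_pos: [0.5453, 0.032, 0.1513]
orientation: [0.436, -3.089, 0.005]
contact_force: [7.0, 1.9, 4.3]
grip_width: 0.0085
gripper_force: 117.2
```

```bash
python3 st.py
python3 - <<'E'
from h import *
p=r.grab_frame("scene")
f=np.array([.961,.277]);l=np.array([-.277,.961]);a=np.array([.5169,.0242])
im=cv2.resize(p["pixels"][150:230,255:355][:,:,::-1],(800,640),interpolation=cv2.INTER_CUBIC)[:600].copy()
im=cv2.convertScaleAbs(im,alpha=1.8)
def ln(A,B,col):
    q=(proj(p,np.array([A,B]))-[255,150]+.5)*8-.5
    cv2.line(im,*[tuple(int(v) for v in k) for k in q],col,1)
P=lambda s,t,z:np.r_[a+s*f+t*l,z]
for s,t in((-.014,-.014),(.014,-.014),(.014,.014)): ln(P(s,t,.045),P(s,t,.135),(0,255,0))
ln(P(-.014,-.014,.135),P(.014,-.014,.135),(0,255,0));ln(P(.014,-.014,.135),P(.014,.014,.135),(0,255,0))
R_=(0,0,255)
ln(P(.05,.005,.067),P(.05,.005,.205),R_);ln(P(.05,-.005,.067),P(.05,-.005,.205),R_);ln(P(.014,-.005,.067),P(.014,-.005,.205),R_)
ln(P(.014,-.014,.067),P(.114,-.014,.067),R_);ln(P(.014,-.014,.045),P(.114,-.014,.045),R_);ln(P(.014,-.014,.045),P(.014,-.014,.067),R_)
ln(P(.014,.014,.067),P(.114,.014,.067),R_)
cv2.imwrite("pics/s7.png",im)
E
```

```text
[0.54533 0.03202 0.15127] along 0.02899562074702904 lat 9.64593122249297e-05 F f,lat,z 7.204691615943039 -0.1491227275928572 4.280696719561102 M [ 0.55225238 -1.94634181  0.06418576] z [-0.0215 -0.0065 -0.9997] 25.175
```

View pics/s7.png

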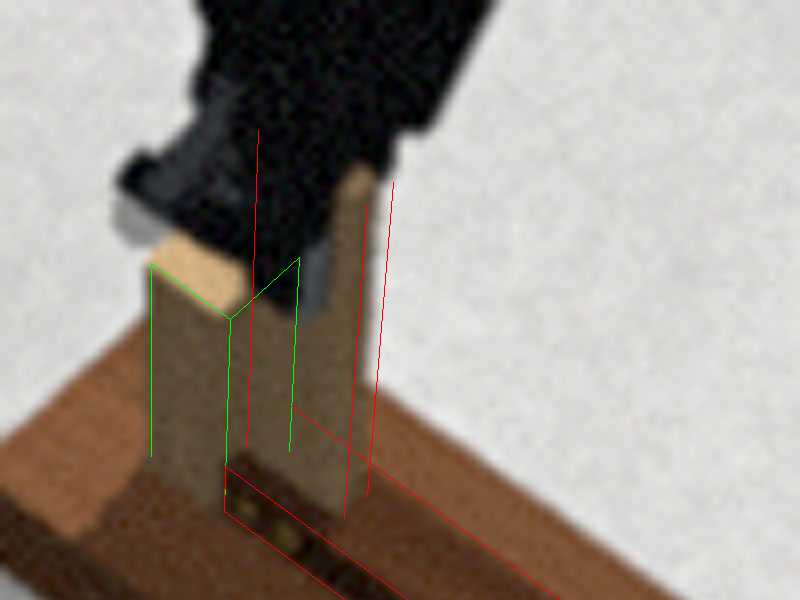

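```bash
cat > tf.py <<'E'
from h import *
p=r.grab_frame("scene");o=r.get_obs();t=o["tcp_pos"];f=np.array([.961,.277]);l=np.array([-.277,.961])
def run(th,piv,X0,rowz,label):
    m=mask(p,th,np.r_[X0[:2]+(.032*f if th=="square" else 0),X0[2]-.05],maxd=40)
    if not m: print(th,"none");return
    mm=m[1].astype(float);row=int(proj(p,np.r_[X0[:2],rowz])[0][1]);mm[:row]=0
    M=planar([0,0,-2.861])
    def cost(u):
        def T(b):
            c,s=np.cos(u[2]/50),np.sin(u[2]/50);q=b-piv
            q=np.column_stack([q[:,0]*c+q[:,2]*s,q[:,1],-q[:,0]*s+q[:,2]*c])
            return M(q)+np.r_[X0[:2]+(u[0]*f+u[1]*l)/1000,X0[2]]
        s=sil(p,MODEL[th],T);s[:row]=0
        if th=="post": s=s*(1-sq)
        return np.abs(s-mm).sum()/mm.sum()
    u0=np.zeros(3)
    q=minimize(cost,u0,method="Nelder-Mead",options=dict(initial_simplex=[u0,u0+[4,0,0],u0+[0,4,0],u0+[0,0,2]],xatol=.03,fatol=1e-4))
    print(th,round(m[0],2),"d_along,d_lat mm",q.x[:2].round(2),"lean(+ = toward -f)",round(q.x[2]/50,4),round(q.fun,3));return mm
sq=0
S=run("square",np.array([.032,0,.125]),np.r_[t[:2],t[2]+.019],t[2]-.03,"")
sq=S if S is not None else 0
run("post",np.array([0,0,.13]),np.array([.5169,.0242,.135]),.132,"")
E
python3 tf.py; python3 st.py
```

```text
square 0.61 d_along,d_lat mm [2.09 0.2 ] lean(+ = toward -f) -0.0103 0.052
post 0.82 d_along,d_lat mm [-21.28  19.83] lean(+ = toward -f) 0.0065 0.179
[0.54528 0.03202 0.15125] along 0.028948042130924907 lat 0.00010705687821890148 F f,lat,z 6.70407641079558 0.547988818584209 3.2655682095290772 M [ 0.51329719 -1.91608041 -0.01258134] z [-0.0216 -0.0065 -0.9997] 25.375
```

Emit:
apply_moves(
  rows=[
    [0.002,0,0.002,0,0,0],
    [0.004,0,0.004,0,0,0],
    [0.004,0,0.005,0,0,0],
    [0.004,0,0.005,0,0,0],
  ],
)

```text
clock: 25.88
tcp_pos: [0.5453, 0.032, 0.1512]
orientation: [0.437, -3.091, 0.005]
contact_force: [5.6, 1.3, 11.0]
grip_width: 0.009
gripper_force: 118.1
```

```bash
python3 st.py
```

```text
[0.54534 0.03199 0.15121] along 0.02899133220280716 lat 6.229116405690103e-05 F f,lat,z 5.761455016320181 -0.3542220007211177 11.009198656841427 M [ 0.557161   -1.57685242  0.02976459] z [-0.0194 -0.0059 -0.9998] 25.875
```

Emit:
apply_moves(
  rows=[
    [0.003,0,0.001,0,0.001,0],
    [0.006,0,0.002,0,0.001,0],
    [0.008,0,0.004,0,0.001,0],
    [0.008,0,0.004,0,0.001,0],
  ],
)

```text
clock: 26.38
tcp_pos: [0.5449, 0.0319, 0.1512]
orientation: [0.437, -3.093, 0.005]
contact_force: [6.9, 2.0, 14.2]
grip_width: 0.0086
gripper_force: 118.8
```

```bash
python3 st.py; python3 tf.py
```

```text
[0.54493 0.03188 0.15124] along 0.028569822800632385 lat 7.558506525388738e-05 F f,lat,z 7.231894843062592 -0.00013482740401264212 14.169667819036992 M [ 0.780231   -2.01847093  0.01340844] z [-0.0175 -0.0055 -0.9998] 26.375
square 0.84 d_along,d_lat mm [ 2.48 -0.26] lean(+ = toward -f) -0.0169 0.068
post 0.57 d_along,d_lat mm [-21.82  20.48] lean(+ = toward -f) 0.0132 0.222
```

Emit:
apply_moves(
  rows=[
    [0.001,0,0.001,0,0.002,0],
    [0.002,0,0.003,0,0.004,0],
    [0.003,0,0.004,0,0.005,0],
    [0.003,0,0.004,0,0.005,0],
  ],
)

```text
clock: 27.02
tcp_pos: [0.5454, 0.032, 0.1511]
orientation: [0.436, -3.088, 0.006]
contact_force: [7.6, 3.0, 18.2]
grip_width: 0.0087
gripper_force: 119.4
```

```bash
python3 st.py
```

```text
[0.54535 0.03196 0.15114] along 0.0289984729991956 lat 3.435890806637695e-05 F f,lat,z 8.113682000212947 0.8214149945897301 18.229780934813682 M [ 0.87498669 -2.22858774  0.02110377] z [-0.0226 -0.0071 -0.9997] 27.025
```

Emit:
apply_moves(
  rows=[
    [0.004,0,0.001,0,0.001,0],
    [0.008,0,0.002,0,0.003,0],
    [0.012,0,0.003,0,0.005,0],
    [0.012,0,0.004,0,0.005,0],
  ],
)

```text
clock: 27.52
tcp_pos: [0.5449, 0.0319, 0.1512]
orientation: [0.437, -3.085, 0.007]
contact_force: [11.9, 3.1, 20.3]
grip_width: 0.0088
gripper_force: 119.4
```

```bash
python3 st.py
```

```text
[0.54492 0.03188 0.15119] along 0.028556888672166558 lat 6.96110248109893e-05 F f,lat,z 12.329755002695995 -0.31092614940282853 20.276102699320923 M [ 1.2610354  -3.40087759 -0.01571429] z [-0.0246 -0.0081 -0.9997] 27.525
```

Emit:
apply_moves(
  rows=[
    [0,0,-0.003,0,0,0],
    [0,0,-0.006,0,0,0],
    [0,0,-0.008,0,0,0],
    [0,0,-0.008,0,0,0],
  ],
)

```text
clock: 28.02
tcp_pos: [0.543, 0.0314, 0.1514]
orientation: [0.436, -3.081, 0.008]
contact_force: [12.0, 4.1, 9.8]
grip_width: 0.0085
gripper_force: 117.9
```

```bash
python3 st.py
```

```text
[0.54295 0.03141 0.1514 ] along 0.026538682813449514 lat 0.00016887428684500414 F f,lat,z 12.69624693128073 0.5755222586281588 9.754658076832897 M [ 1.07912583 -3.39885884 -0.04505945] z [-0.029  -0.0091 -0.9995] 28.025
```

Emit:
apply_moves(
  rows=[
    [-0.008,0,0.002,0,0.003,0],
    [-0.016,0,0.004,0,0.006,0],
    [-0.02,0,0.006,0,0.009,0],
    [-0.02,0,0.008,0,0.012,0],
    [-0.02,0,0.008,0,0.012,0],
  ],
)

```text
clock: 28.65
tcp_pos: [0.546, 0.0322, 0.151]
orientation: [0.432, -3.059, 0.012]
contact_force: [0.7, 2.4, 31.4]
grip_width: 0.0085
gripper_force: 121.5
```

```bash
python3 st.py; python3 tf.py
```

```text
[0.54603 0.03217 0.151  ] along 0.02970592824627223 lat 4.974186902808076e-05 F f,lat,z 1.2984486908561548 2.156846723775562 31.443115937349056 M [ 0.59420876 -0.62235148  0.01788843] z [-0.0508 -0.0147 -0.9986] 28.65
square 0.93 d_along,d_lat mm [0.77 0.02] lean(+ = toward -f) -0.0136 0.045
post 0.79 d_along,d_lat mm [-23.82  17.77] lean(+ = toward -f) 0.045 0.186
```

Emit:
apply_moves(
  rows=[
    [0.004,0,-0.004,0,0,0],
    [0.008,0,-0.008,0,0,0],
    [0.01,0,-0.01,0,0,0],
    [0.01,0,-0.01,0,0,0],
  ],
)

```text
clock: 29.3
tcp_pos: [0.5447, 0.0319, 0.1512]
orientation: [0.433, -3.061, 0.012]
contact_force: [11.6, 2.6, 6.2]
grip_width: 0.0086
gripper_force: 117.4
```

```bash
python3 st.py
```

```text
[0.54467 0.03193 0.15117] along 0.028331821084790914 lat 0.0001929437151868051 F f,lat,z 11.837601445198752 -0.6962498365181966 6.155640248884463 M [ 1.0798984  -3.4751766   0.02640081] z [-0.0486 -0.0146 -0.9987] 29.3
```

Emit:
apply_moves(
  rows=[
    [0,0,0.003,0,0.002,0],
    [-0.002,0,0.006,0,0.004,0],
    [-0.004,0,0.008,0,0.006,0],
    [-0.004,0,0.008,0,0.006,0],
  ],
)

```text
clock: 29.8
tcp_pos: [0.5458, 0.0321, 0.151]
orientation: [0.431, -3.052, 0.013]
contact_force: [5.9, 2.6, 22.2]
grip_width: 0.0086
gripper_force: 120.4
```

```bash
python3 st.py; python3 tf.py
```

```text
[0.54579 0.03214 0.15104] along 0.029464270360817137 lat 8.154532991319986e-05 F f,lat,z 6.4275913961689435 0.8897097169884437 22.209341533085652 M [ 0.9642693  -2.06765007  0.04392687] z [-0.0572 -0.0169 -0.9982] 29.8
square 0.56 d_along,d_lat mm [ 0.96 -0.72] lean(+ = toward -f) 0.0041 0.06
post none
```

Emit:
apply_moves(
  rows=[
    [0.003,0,0,0,0.001,0],
    [0.006,0,0,0,0.002,0],
    [0.008,0,0,0,0.003,0],
    [0.008,0,0,0,0.003,0],
    [0.008,0,0,0,0.003,0],
  ],
)

```text
clock: 30.58
tcp_pos: [0.5456, 0.0321, 0.1511]
orientation: [0.432, -3.052, 0.014]
contact_force: [11.0, 4.2, 16.0]
grip_width: 0.0083
gripper_force: 119.5
```

```bash
python3 st.py; python3 tf.py
python3 - <<'E'
from h import *
p=r.grab_frame("scene")
a=cv2.convertScaleAbs(cv2.resize(p["pixels"][145:235,245:365][:,:,::-1],(800,600),interpolation=cv2.INTER_CUBIC),alpha=1.8)
cv2.imwrite("pics/s8.png",a)
E
```

```text
[0.54564 0.03214 0.15106] along 0.02932663006483727 lat 0.00012220833341781263 F f,lat,z 11.77191075170601 0.9968392191310891 15.980313063745308 M [ 1.27207185 -3.44240909 -0.00574904] z [-0.0577 -0.0174 -0.9982] 30.575
square 0.56 d_along,d_lat mm [2.35 0.65] lean(+ = toward -f) -0.013 0.07
post 0.66 d_along,d_lat mm [-21.92  20.79] lean(+ = toward -f) -0.0 0.198
```

View pics/s8.png

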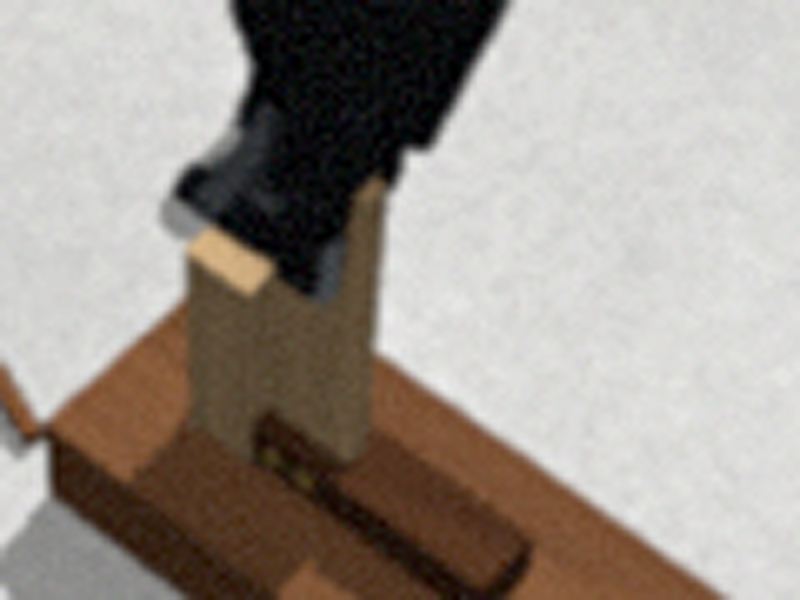

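The picture shows the square's heel (about 258,440) against the upright post, with its foot lying on the base. I'll check that it is holding steady, then hand in.

Emit:
apply_moves(
  rows=[
    [0,0,0.001,0,0,0],
    [0,0,0.001,0,0,0],
    [0,0,0.001,0,0,0],
    [0,0,0.001,0,0,0],
    [0,0,0.001,0,0,0],
  ],
)

```text
clock: 31.4
tcp_pos: [0.5457, 0.0322, 0.151]
orientation: [0.432, -3.052, 0.014]
contact_force: [10.7, 4.0, 17.7]
grip_width: 0.0088
gripper_force: 119.6
```

```bash
python3 st.py
python3 - <<'E'
from h import *
o=r.get_obs();d=o["tcp_pos"][:2]-[.5175,.0239];al=d@[.961,.277]
F=o["contact_force"]
if .0280<al<.0302 and F[2]>8 and np.hypot(F[0],F[1])>6: print(r.hand_in())
E
```

```text
[0.54566 0.03218 0.15105] along 0.029354377581476614 lat 0.00015478183151086688 F f,lat,z 11.398826091756845 0.8352916405187935 17.672801578833695 M [ 1.2261453  -3.27807668 -0.04783608] z [-0.0577 -0.0174 -0.9982] 31.4
the job is handed in; nothing more can be done
None
```

I handed the job in at 31.4 s: the post is home in the socket and released, and the robot is still gripping the square, pressing it down on the base (about 18 N) and towards the post (about 11 N, an unknown share of it friction on the base). The socket's play lets the post shift or lean slightly under the push, and I could only confirm the square is flat to within about 1°.

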